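Scrape dried filler off a sprung plate into the bin

ROBOT

A 6-joint arm with a two-finger parallel gripper is mounted at the origin on the work surface. World frame = base frame: x ahead of the robot, y to its left, z up, the work surface at z = 0. Lengths are in mm, angles in rad, forces in N, time in s.
With the tool pointing down it reaches from about 275 to 1000 mm from the base axis. Payload 8.4 kg.
Tool frame: the origin (TCP) lies between the finger pads, 19 mm behind the fingertips; this is the grasp point; z points along the fingers, y is the line along which they close (so a half turn about z gives the same grasp; the last joint's range is limited). The gripper opens to 85 mm and grips with 20 to 120 N. Pads are 22 mm wide; open, the fingers measure 114 mm over their backs; the gripper's body (76 mm by 85 mm) begins 54 mm behind the grasp point. The pads swing forward as they close: fully open they stand 13 mm farther back than shut.
Start: joints at [1.101, 0.353, 1.633, -0, 1.155, -0.002], TCP at [281.826, 557.855, 249.981] pointing down, gripper open.
Joint ranges: [-2.63, 2.63], [-0.92, 2.1], [0.06, 2.66], [-1.3, 4.44], [0, 2.69], [-3.02, 3.02]. Speed limits (rad/s): [2.22, 2.22, 2.79, 3.14, 3.14, 3.14].

INTERFACE

Orientations are given as [roll, pitch, yaw] about the fixed x, y, z axes, in that order (R = Rz(yaw) Ry(pitch) Rx(roll)).
In Python, from rig import r, cams gives the robot as it stands. The module is installed in compiled form; this text tells all that it offers.
- The arm moves only by the tool send_rows, never from a script. Its argument "targets" is one flat list of numbers, 7 for each row, row after row: the shift along the tool's x, y, z in m, then the turn, a rotation vector about the tool's x, y, z in rad, then the opening, from -1 (shut) to 1 (fully open). In form: [tx, ty, tz, wx, wy, wz, fingers, tx, ty, tz, wx, wy, wz, fingers, ...]. A call has 1 to 12 rows; each row is the pose to reach, as a shift and turn from the pose commanded when the call began, along the tool's axes at that moment; what a row does not reach only later rows make up. A row lasts 1/12 s, in which the tool goes at most 41.7 mm and 7.16 degrees, less where a joint would pass 70% of its speed; a pose out of reach is approached as far as the arm can. A call with a gripper value outside its range is refused whole. The fingers move at their own pace and stop on an object; "grip_force" is the grip in N (left out, the last holds). Time passes only in rows, so rows that repeat a pose let the fingers close. It gives the time, the measured TCP pose, the force, the opening and the grip force at its end, in the units of the state.
- r.sense(): the state, without advancing time (a new reading comes with each control period).
- cams.grab_frame(name): name is "side" or "top"; returns a dict with "color" (400x640x3 uint8, blue, green, red), "fx", "fy", "cx", "cy" (pixels), "k1" (the pictures are not rectified: a ray, as slopes to the right and down, at radius r is drawn at 1 + k1 r^2 times it, then the intrinsics apply), "xyz" and "attitude" of the camera in the world. Camera axes: x right, y down, z forward; pixel columns grow to the right and rows downward; lengths in mm; the calibration is good to about 2 mm. A picture is of the moment at which its call begins. There is no depth.
- r.sign_off(): hands the job in; it is judged then, once.
The state is a dict: "clock": time; "qpos": joint angles; "qvel": joint speeds; "joint_efforts": joint torques, N m; "eef_pos": TCP position; "tcp_rot": TCP orientation; "contact_force": force on the tool from outside, world axes, zero at the start; "wrist_torque": the same for the moment, N m; "opening": opening from 0.0 (shut) to 1.0 (fully open); "grasp_force": force on a finger pad.
Only numpy, scipy, OpenCV 4.12 (cv2) and the standard library are available. Lean on these libraries where they do the work, as an engineer would, in place of code of your own. Each camera call takes 0.05 s, during which the arm holds its last target. There are 200 camera calls.

TASK

Take the scraper block, lower it gently, square across the sprung steel board between the clamp bar and the lumps of dried filler, and push all five lumps off the board's free edge into the bin, keeping the blade pressed on the board with about 10 N from the start of the stroke right to the edge: not under 5 N, never over 25 N. Do not touch the lumps with the fingers and leave everything else on the bench alone; then stand the scraper upright on the bench again, blade down, and let go.

Things in the scene. Friction and masses are not known exactly. Their poses are not given: they have to be found in the camera images.
- stand: Fixed stand with a sprung steel mixing plate (the board). Origin: on the bench below its hinge line, mid-width; +x along the board to its free edge, +y across. Board: x 0 to 310 mm, y -85 to 85, top about 80 mm up; its tilt at rest varies unreported (edge up to 9 mm high or low); it sinks roughly 1 mm per N at the edge, 0.15 at x 120. A clamp bar covers x 0 to 50, 12 high (bolts 24 mm).
- bin: Fixed grey open bin below the free edge, 170 (its x) x 210 (its y) x 42 mm high, walls and floor 5 mm, lying square to the board with its rear part under the edge. Origin: centre of its underside; x and y nearly as the stand's.
- scraper: Loose scraper: narrow wooden grip 26 (x) x 110 (y) x 66 mm on a steel blade 28 (x) x 120 (y) x 12 mm; 78 mm high in all, 0.2 to 0.33 kg. Origin: centre of the blade's underside; z up. Grip it across x from above, TCP 58 mm above the origin. It starts standing left or right of the stand, the sanding block on the other side.
- chip1: Loose lump of dried filler, about 24 x 18 x 17 mm, 10 to 25 g, on the board's top at the start. Origin: centre of its underside. All lumps start at stand x 170 to 275 mm and within 40 mm of the board's middle line (origins).
- chip2: Loose lump of dried filler, about 20 x 22 x 14 mm, 10 to 25 g, on the board's top at the start. Origin: centre of its underside. All lumps start at stand x 170 to 275 mm and within 40 mm of the board's middle line (origins).
- chip3: Loose lump of dried filler, about 26 x 22 x 13 mm, 10 to 25 g, on the board's top at the start. Origin: centre of its underside. All lumps start at stand x 170 to 275 mm and within 40 mm of the board's middle line (origins).
- chip4: Loose lump of dried filler, about 26 x 16 x 13 mm, 10 to 25 g, on the board's top at the start. Origin: centre of its underside. All lumps start at stand x 170 to 275 mm and within 40 mm of the board's middle line (origins).
- chip5: Loose lump of dried filler, about 20 x 18 x 17 mm, 10 to 25 g, on the board's top at the start. Origin: centre of its underside. All lumps start at stand x 170 to 275 mm and within 40 mm of the board's middle line (origins).
- sander: Bystander: low flat sanding block of the same wood and steel, 70 x 120 x 28 mm. Origin at the centre of its underside.
- filler_jar: Bystander: white jar, 56 mm across, 65 mm high, beside the board on its +y side. Origin under its centre.
- brush: Bystander: paint brush, about 170 mm long, lying beside the board on its -y side.
- tin_a: Bystander: paint tin, 100 mm across, 115 mm high, far left. Origin under its centre.
- tin_b: Bystander: bare tin, 84 mm across, 100 mm high, far right. Origin under its centre.
- spatula: Bystander: spatula, about 200 mm long, lying at the far side of the bench.
- tin_lid: Bystander: tin lid, 104 mm across, 9 mm thick, lying at the far side. Origin under its centre.

How it is judged:
By the outcome, as a careful person would: the job done as asked, in the order asked, and still so for the second after the job is handed in, with the robot touching nothing.
It also fails if it takes over 72 s, if anything falls off the work surface, if the arm or the gripper's body presses on something with over 40 N, if the wrist force passes 120 N, or if a joint passes its speed limit or range.

## Working session

There is one attempt and no reset: what is moved stays moved. The work goes in short steps, Python scripts to look and compute and a tool call to move; the robot and the scene stay as the last step left them, time stands still between calls to the robot, and variables do not carry over. Pictures are saved under pics/ and viewed, at most 10 in all, crops included, and the job is handed in when it is done.

Besides the shell and the picture viewer there is one more tool, called after ">>>" as name(argument=value, ...), one argument or row to a line, values as JSON. send_rows: Moves the arm, as the interface text tells. Its arguments: {"type":"object","properties":{"targets":{"type":"array"},"grip_force":{"type":"number"}},"required":["targets"]}

```bash
mkdir -p pics; ls; python3 - <<'E'
from rig import r,cams
import cv2
print(r.sense())
for n in("side","top"):
    f=cams.grab_frame(n);cv2.imwrite(f"pics/{n}0.png",f["color"]);print(n,{k:v for k,v in f.items() if k!="color"})
E
```

```text
pics
{'clock': 0.0, 'qpos': array([ 1.10061413e+00,  3.53650119e-01,  1.63419069e+00, -8.57249306e-06,
        1.15523624e+00, -2.40855358e-03]), 'qvel': array([-1.60617867e-03,  6.75002261e-04, -5.23977566e-04,  6.62762917e-05,
        1.78220876e-04,  4.28895181e-04]), 'joint_efforts': array([ 3.33777883e-03, -6.05191755e+01, -3.42075956e+01,  1.80294887e-04,
        8.51626071e-03,  1.94282649e-05]), 'eef_pos': array([281.59554314, 557.41439086, 249.23625517]), 'tcp_rot': array([-3.14010824e+00,  4.26246433e-06,  2.67382248e+00]), 'contact_force': array([ 0.25346543, -0.49002136,  0.97458116]), 'wrist_torque': array([ 0.02475968, -0.01859265,  0.02924564]), 'grasp_force': 0.0, 'opening': 1.0023941722599694}
side {'fx': 504.6454177351923, 'fy': 504.6454177351923, 'cx': 310.92595805960593, 'cy': 199.636135167414, 'k1': -0.12141902254618259, 'xyz': array([  140.46179386, -1135.3328463 ,   940.11311353]), 'attitude': array([-2.18159531, -0.01357499, -0.36024098])}
top {'fx': 498.1976020303393, 'fy': 498.1976020303393, 'cx': 318.86937895410966, 'cy': 204.52511687353856, 'k1': -0.0901505192304797, 'xyz': array([ 361.51082288,   -9.24089513, 1281.04798138]), 'attitude': array([-2.97104476,  0.01120309, -1.58630353])}
```

View pics/top0.png

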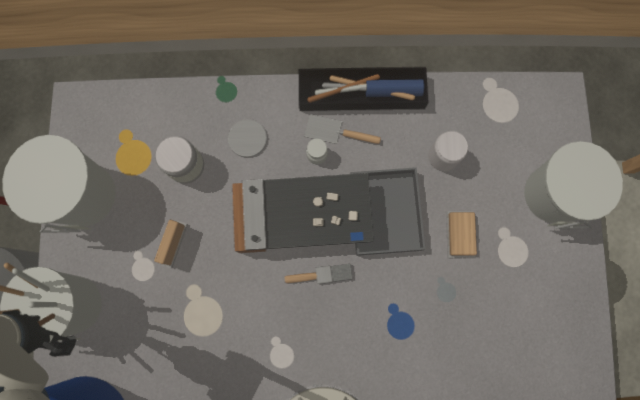

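View pics/side0.png

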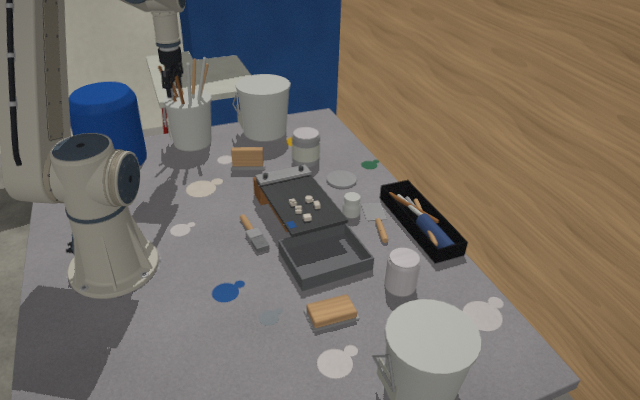

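The top view (image right is about world -y) shows the board spanning px x 243–372, y 175–248, with the clamp at x 243–267. The five lumps are around (318–353, 196–222). The bin is at (357–420, 170–255), the scraper at (170,242) and the sander at (463,233). The side view shows the scraper at (247,157) and the lumps near (305,208). Next I'll zoom in on the details.

```bash
cat > h.py <<'E'
import numpy as np, cv2
from scipy.spatial.transform import Rotation as R
from rig import r,cams
def K(f): return np.array([[f["fx"],0,f["cx"]],[0,f["fy"],f["cy"]],[0,0,1.]]),np.array([f["k1"],0,0,0,0.])
def rays(f,px):
    k,d=K(f);u=cv2.undistortPoints(np.array(px,float).reshape(-1,1,2),k,d).reshape(-1,2)
    v=np.c_[u,np.ones(len(u))]@R.from_euler("xyz",f["attitude"]).as_matrix().T
    return f["xyz"],v/np.linalg.norm(v,axis=1)[:,None]
def plane(f,px,z):
    o,v=rays(f,px);return o+v*((z-o[2])/v[:,2])[:,None]
def tri(f,p,g,q):
    o,v=rays(f,p);a,w=rays(g,q);out=[]
    for i in range(len(v)):
        A=np.c_[v[i],-w[i]];s=np.linalg.lstsq(A,a-o,rcond=None)[0]
        x,y=o+s[0]*v[i],a+s[1]*w[i];out.append(np.r_[(x+y)/2,np.linalg.norm(x-y)])
    return np.array(out)
def proj(f,P):
    k,d=K(f);M=R.from_euler("xyz",f["attitude"]).as_matrix().T
    return cv2.projectPoints(np.array(P,float),cv2.Rodrigues(M)[0],-M@f["xyz"],k,d)[0].reshape(-1,2)
E
python3 - <<'E'
import cv2,numpy as np
t=cv2.imread("pics/top0.png");s=cv2.imread("pics/side0.png")
b=lambda im,x,y,w,h,k:np.clip(cv2.resize(im[y:y+h,x:x+w],None,fx=k,fy=k,interpolation=cv2.INTER_CUBIC)*1.5,0,255).astype(np.uint8)
a=b(t,140,165,290,95,2.75)[:,:797]
c=np.zeros((330,797,3),np.uint8);z=b(s,225,140,155,146,2.2);c[:z.shape[0],:z.shape[1]]=z
z=b(t,145,210,50,65,5);c[:z.shape[0],350:350+z.shape[1]]=z[:, :]
z=b(s,225,140,45,35,4);c[:z.shape[0],610:610+z.shape[1]]=z
cv2.imwrite("pics/c1.png",np.vstack([a,c]))
E
```

```text
(no output)
```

View pics/c1.png

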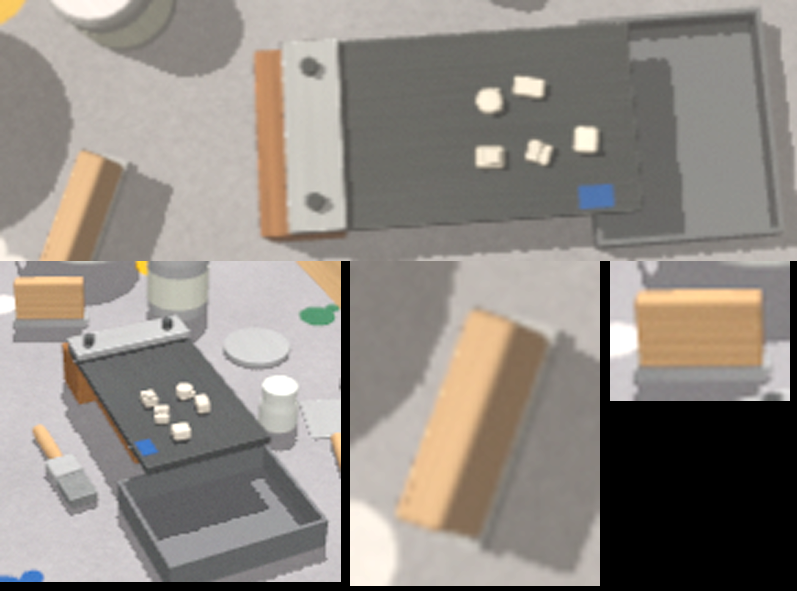

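The crop shows the board's free-edge corners at top px (368,174) and (372,242). The clamp's front edge runs from (263,179) to (266,249). The scraper's bright top face has corners near (170,219), (178,222), (168,264) and (160,262).

```bash
cat > m.py <<'E'
from h import *
t=cams.grab_frame("top");s=cams.grab_frame("side")
hsv=cv2.cvtColor(t["color"],cv2.COLOR_BGR2HSV);roi=hsv[210:270,150:195]
m=((roi[...,1]>70)&(roi[...,0]<25)).astype(np.uint8)
V=roi[...,2][m>0];th,_=cv2.threshold(V.reshape(-1,1),0,255,cv2.THRESH_OTSU)
mt=m*(roi[...,2]>th).astype(np.uint8);mt=cv2.morphologyEx(mt,cv2.MORPH_OPEN,np.ones((2,2)))
c=max(cv2.findContours(mt,0,2)[0],key=cv2.contourArea).reshape(-1,2)+[150,210.]
g=plane(t,c,78);rect=cv2.minAreaRect(g[:,:2].astype(np.float32));print("scraper top rect @z78",rect)
# yaw via PCA of all top pixels
yx=np.argwhere(mt)[:,::-1]+[150,210];P=plane(t,yx,78)[:,:2];e=np.linalg.svd(P-P.mean(0))[2][0];print("mean",P.mean(0),"long dir",np.degrees(np.arctan2(e[1],e[0])))
for z in (0,78): print(z)
tp=np.array([[368.1,173.4],[371.7,241.4]]);sp=np.array([[346.5,219.2],[293.8,233.8]])
for nm in(0,):
  E=tri(t,tp,s,sp);print("edge",E)
# clamp bolts & scraper corner
print("scraper corners",tri(t,[[169.6,219.3],[159.6,261]],s,[[263,147.2],[231.7,147.2]]))
cl=plane(t,[[263.3,179.2],[265.5,248.3],[242.6,180],[244.8,249.8]],92);print("clamp",cl)
# lumps
w=((hsv[...,1]<60)&(hsv[...,2]>140)).astype(np.uint8);w[:185]=0;w[235:]=0;w[:,:300]=0;w[:,365:]=0
n,_,st,ce=cv2.connectedComponentsWithStats(w)
for i in range(1,n):
  if st[i,4]>15: print("lump",st[i],plane(t,[ce[i]],95)[0])
# bin rim outer
print("bin",plane(t,[[413.5+.5,168.5],[422,249],[357,253]],42))
E
python3 m.py
```

```text
scraper top rect @z78 ((482.13641357421875, 375.7950439453125), (22.850135803222656, 107.61503601074219), 71.13436126708984)
mean [481.75930876 375.83734032] long dir 161.03323493103622
0
78
edge [[ 642.20670592 -121.12162345   86.56941823    1.5742942 ]
 [ 479.5553178  -126.0625322    81.05265146    7.64027674]]
scraper corners [[539.48316131 369.81315148  77.26289012   2.10278653]
 [434.54800013 388.45994719  87.30908818   1.77275452]]
clamp [[631.80739672 136.05303265  92.        ]
 [462.43543021 130.24525514  92.        ]
 [630.77987941 187.01384161  92.        ]
 [459.55500412 180.00091109  92.        ]]
lump [327 193  10   7  60] [586.63418693 -30.04729026  95.        ]
lump [313 197   9   9  55] [574.55219828   4.60753955  95.        ]
lump [349 211   8   9  67] [538.83781679 -79.55356757  95.        ]
lump [331 216   9   8  48] [528.37502638 -37.45575718  95.        ]
lump [313 219   9   6  47] [525.28655056   7.12521632  95.        ]
bin [[ 664.4228215  -243.61982633   42.        ]
 [ 458.2110021  -253.82213004   42.        ]
 [ 451.30774524  -91.46468853   42.        ]]
```

```bash
cat >> m.py <<'E'
print("edge z84",plane(t,tp,84),"clamp foot z80",plane(t,[[263.3,179.2],[265.5,248.3]],80)[:,:2])
for z in(76,80,84,88,92): print(z,proj(s,plane(t,tp,z)))
q=r.sense();M=R.from_euler("xyz",q["tcp_rot"]).as_matrix()
print("to scraper hover, tool axes",M.T@(np.array([482,375.8,130])-q["eef_pos"]),q["eef_pos"])
E
python3 m.py | tail -9
```

```text
80 [[347.52325468 220.9962698 ]
 [291.03821075 234.42708461]]
84 [[347.24133074 219.8554298 ]
 [290.84434437 233.21891772]]
88 [[346.95842746 218.71079546]
 [290.64989123 232.00686523]]
92 [[346.67454089 217.56235241]
 [290.45484953 230.79091365]]
to scraper hover, tool axes [-260.72699284  -71.98968818  119.74700295] [281.78486201 557.69214971 249.70617824]
```

>>> send_rows(
  targets=[-0.01,-0.003,0.003,0,0,-0.005,1,-0.034,-0.009,0.01,0,0,-0.02,1,-0.065,-0.018,0.025,0,0,-0.04,1,-0.1,-0.027,0.04,0,0,-0.06,1,-0.135,-0.037,0.06,0,0,-0.08,1,-0.17,-0.047,0.075,0,0,-0.1,1,-0.2,-0.055,0.09,0,0,-0.115,1,-0.225,-0.062,0.1,0,0,-0.125,1,-0.243,-0.067,0.11,0,0,-0.132,1,-0.254,-0.07,0.115,0,0,-0.136,1,-0.2605,-0.072,0.12,0,0,-0.138,1,-0.2607,-0.072,0.12,0,0,-0.138,1],
  grip_force=80,
)

```text
clock: 1.3
eef_pos: [482.4, 374.9, 129.1]
tcp_rot: [-3.141, -0.001, 2.811]
contact_force: [-1.0, 0.3, 0.1]
opening: 0.999
grasp_force: 0.0
```

```bash
python3 - <<'E'
from h import *
t=cams.grab_frame("top");s=cams.grab_frame("side")
tp=[[368.1,173.4],[371.7,241.4]]
print(plane(t,tp,84),plane(t,[[263.3,179.2],[265.5,248.3]],81)[:,:2])
q=r.sense();M=R.from_euler("xyz",q["tcp_rot"]).as_matrix();print(q["eef_pos"],np.degrees(q["tcp_rot"]),M.T@(np.array([482,375.8,58])-q["eef_pos"]),q["contact_force"],q["clock"])
b=lambda im,x,y,w,h,k:np.clip(cv2.resize(im[y:y+h,x:x+w],None,fx=k,fy=k,interpolation=cv2.INTER_CUBIC)*1.5,0,255).astype(np.uint8)
cv2.imwrite("pics/c2.png",np.hstack([b(t["color"],120,190,100,100,3.9),b(s["color"],195,90,100,100,3.9)]))
E
```

```text
[[ 643.59367591 -121.58247134   84.        ]
 [ 475.54194459 -124.8529678    84.        ]] [[634.30793695 137.39716109]
 [463.36909369 131.53565525]]
[481.74163095 376.43416351 130.1750916 ] [ 1.79990012e+02 -1.22719180e-02  1.61099522e+02] [-0.46531893 -0.52886063 72.17490249] [-0.48964979  0.4658911  -0.46701493] 1.4
```

View pics/c2.png

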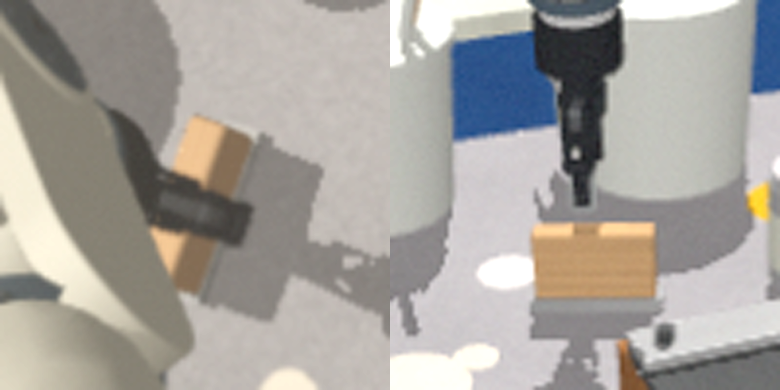

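The gripper is above the block, centred on it in the side view (finger at crop x 583, block 533–655), and aligned across it. I'll lower now and close.

>>> send_rows(
  targets=[0,0,0.006,0,0,0,1,0,0,0.02,0,0,0,1,0,0,0.038,0,0,0,1,0,0,0.054,0,0,0,1,0,0,0.064,0,0,0,1,0,0,0.07,0,0,0,1,0,0,0.072,0,0,0,1,0,0,0.072,0,0,0,0.2,0,0,0.072,0,0,0,-0.2,0,0,0.072,0,0,0,-1,0,0,0.072,0,0,0,-1,0,0,0.072,0,0,0,-1],
  grip_force=80,
)

```text
clock: 2.4
eef_pos: [482.4, 376.3, 58.6]
tcp_rot: [3.141, 0.001, 2.812]
contact_force: [0.4, 2.3, -2.7]
opening: 0.301
grasp_force: 21.5
```

>>> send_rows(
  targets=[0,0,0,0,0,0,-1,0,0,0,0,0,0,-1,0,0,0,0,0,0,-1,0,0,0,0,0,0,-1],
)

```text
clock: 2.73
eef_pos: [482.4, 376.3, 58.6]
tcp_rot: [3.141, 0.0, 2.812]
contact_force: [-0.5, -0.3, 6.3]
opening: 0.298
grasp_force: 78.4
```

>>> send_rows(
  targets=[0,0,-0.004,0,0,0,-1,0,0,-0.016,0,0,0,-1,0,0,-0.036,0,0,0,-1,0,0,-0.062,0,0,0,-1,0,0,-0.09,0,0,0,-1,0,0,-0.118,0,0,0,-1,-0.002,-0.003,-0.14,0,0,0,-1,-0.007,-0.011,-0.156,0,0,0,-1,-0.014,-0.023,-0.166,0,0,0,-1,-0.023,-0.038,-0.171,0,0,0,-1,-0.034,-0.056,-0.172,0,0,0,-1,-0.045,-0.074,-0.172,0,0,0,-1],
)

```text
clock: 3.73
eef_pos: [500.5, 290.0, 230.5]
tcp_rot: [-3.142, 0.0, 2.812]
contact_force: [0.8, -0.4, -1.6]
opening: 0.294
grasp_force: 78.6
```

>>> send_rows(
  targets=[-0.013,-0.021,0,0,0,-0.02,-1,-0.027,-0.044,0,0,0,-0.06,-1,-0.041,-0.067,0,0,0,-0.11,-1,-0.055,-0.09,0,0,0,-0.16,-1,-0.069,-0.113,0,0,0,-0.21,-1,-0.083,-0.136,0,0,0,-0.255,-1,-0.096,-0.157,0,0,0,-0.295,-1,-0.107,-0.175,0,0,0,-0.328,-1,-0.115,-0.189,0,0,0,-0.35,-1,-0.121,-0.199,0,0,0,-0.362,-1,-0.1245,-0.2045,0,0,0,-0.367,-1,-0.1253,-0.2054,0,0,0,-0.368,-1],
)

```text
clock: 4.73
eef_pos: [552.3, 55.1, 229.9]
tcp_rot: [-3.141, -0.001, -3.105]
contact_force: [-0.2, 0.7, -1.7]
opening: 0.292
grasp_force: 78.7
```

>>> send_rows(
  targets=[0,0,0,0,0,0,-1,0,0,0,0,0,0,-1,0,0,0,0,0,0,-1],
)

```text
clock: 4.98
eef_pos: [552.4, 57.2, 229.9]
tcp_rot: [3.141, -0.0, -3.103]
contact_force: [-0.1, -0.6, -3.1]
opening: 0.293
grasp_force: 78.7
```

```bash
python3 - <<'E'
from h import *
for i in range(4):
  t=cams.grab_frame("top");q=r.sense();print(q["contact_force"],q["eef_pos"])
s=cams.grab_frame("side")
print(np.degrees(q["tcp_rot"]),q["clock"])
b=lambda im,x,y,w,h,k:np.clip(cv2.resize(im[y:y+h,x:x+w],None,fx=k,fy=k,interpolation=cv2.INTER_CUBIC)*1.5,0,255).astype(np.uint8)
cv2.imwrite("pics/c3.png",np.hstack([b(t["color"],230,150,160,120,2.5),b(s["color"],230,130,160,120,2.5)]))
E
```

```text
[ 0.41100916  0.54136214 -2.65986579] [552.48759167  57.21049501 229.96769448]
[-0.3540951   0.67180721 -1.13615868] [552.53127037  57.1786901  229.96820483]
[-0.11158543 -0.27386144 -2.27046863] [552.54127209  57.10693737 229.94797223]
[ 0.7036785  0.2593705 -2.0247467] [552.60570904  57.02006897 229.96735102]
[ 1.79997405e+02 -3.75300581e-03 -1.77773728e+02] 5.1833
```

View pics/c3.png

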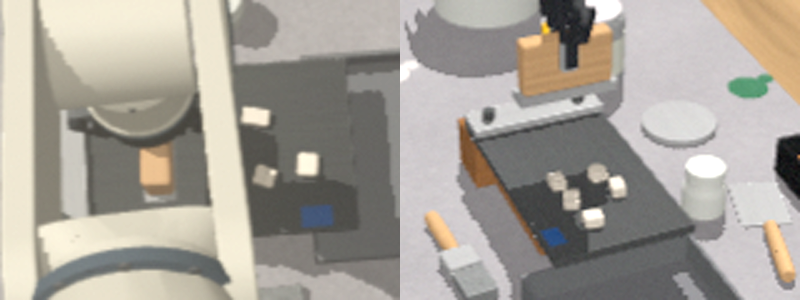

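The scraper is held square above the board, just ahead of the clamp, with the lumps clear of it. The free-air Fz reading is about -2.2 N. Lowering.

>>> send_rows(
  targets=[0,0,0.004,0,0,0,-1,0,0,0.014,0,0,0,-1,0,0,0.028,0,0,0,-1,0,0,0.042,0,0,0,-1,0,0,0.055,0,0,0,-1,0,0,0.066,0,0,0,-1,0,0,0.074,0,0,0,-1,0,0,0.08,0,0,0,-1,0,0,0.083,0,0,0,-1,0,0,0.084,0,0,0,-1,0,0,0.084,0,0,0,-1],
)

```text
clock: 6.15
eef_pos: [552.9, 56.5, 146.1]
tcp_rot: [3.142, 0.0, -3.103]
contact_force: [-0.1, -0.7, -2.6]
opening: 0.297
grasp_force: 78.7
```

>>> send_rows(
  targets=[0,0,0.0007,0,0,0,-1,0,0,0.0014,0,0,0,-1,0,0,0.002,0,0,0,-1,0,0,0.002,0,0,0,-1],
)

```text
clock: 6.48
eef_pos: [552.8, 56.6, 144.2]
tcp_rot: [3.142, 0.0, -3.103]
contact_force: [-0.4, 0.1, -1.7]
opening: 0.295
grasp_force: 78.7
```

>>> send_rows(
  targets=[0,0,0.0006,0,0,0,-1,0,0,0.0012,0,0,0,-1,0,0,0.0015,0,0,0,-1,0,0,0.0015,0,0,0,-1],
)

```text
clock: 6.82
eef_pos: [552.7, 56.6, 142.4]
tcp_rot: [3.142, -0.0, -3.103]
contact_force: [-0.1, -0.1, -1.7]
opening: 0.297
grasp_force: 78.7
```

>>> send_rows(
  targets=[0,0,0.0005,0,0,0,-1,0,0,0.001,0,0,0,-1,0,0,0.001,0,0,0,-1],
)

```text
clock: 7.07
eef_pos: [552.6, 56.5, 141.4]
tcp_rot: [-3.142, -0.0, -3.103]
contact_force: [0.0, -0.1, -2.9]
opening: 0.295
grasp_force: 78.7
```

>>> send_rows(
  targets=[0,0,0.0004,0,0,0,-1,0,0,0.0008,0,0,0,-1,0,0,0.0008,0,0,0,-1],
)

```text
clock: 7.32
eef_pos: [552.6, 56.5, 140.6]
tcp_rot: [-3.142, -0.0, -3.103]
contact_force: [0.2, 0.0, -2.1]
opening: 0.293
grasp_force: 78.7
```

>>> send_rows(
  targets=[0,0,0.0004,0,0,0,-1,0,0,0.0008,0,0,0,-1,0,0,0.0008,0,0,0,-1],
)

```text
clock: 7.57
eef_pos: [552.7, 56.5, 140.0]
tcp_rot: [-3.142, -0.0, -3.103]
contact_force: [-1.8, 0.4, -0.2]
opening: 0.295
grasp_force: 78.9
```

>>> send_rows(
  targets=[0,0,0.0004,0,0,0,-1,0,0,0.0006,0,0,0,-1,0,0,0.0006,0,0,0,-1],
)

```text
clock: 7.82
eef_pos: [552.7, 56.6, 139.4]
tcp_rot: [3.142, -0.0, -3.103]
contact_force: [-2.4, 0.0, 2.1]
opening: 0.295
grasp_force: 79.3
```

>>> send_rows(
  targets=[0,0,0.0004,0,0,0,-1,0,0,0.0008,0,0,0,-1,0,0,0.0008,0,0,0,-1],
)

```text
clock: 8.07
eef_pos: [552.7, 56.6, 138.7]
tcp_rot: [-3.142, 0.0, -3.103]
contact_force: [-3.6, -1.2, 5.9]
opening: 0.294
grasp_force: 79.9
```

>>> send_rows(
  targets=[0,0,0.0004,0,0,0,-1,0,0,0.0004,0,0,0,-1],
)

```text
clock: 8.23
eef_pos: [552.7, 56.6, 138.5]
tcp_rot: [-3.142, 0.0, -3.103]
contact_force: [-4.2, 0.4, 7.9]
opening: 0.296
grasp_force: 80.1
```

>>> send_rows(
  targets=[0,-0.0005,0.0001,0,0,0,-1,0,-0.0015,0.0001,0,0,0,-1,0,-0.0025,0.0002,0,0,0,-1,0,-0.0035,0.0002,0,0,0,-1,0,-0.0047,0.0003,0,0,0,-1,0,-0.006,0.0003,0,0,0,-1],
)

```text
clock: 8.73
eef_pos: [554.0, 51.5, 138.6]
tcp_rot: [3.14, 0.002, -3.104]
contact_force: [0.1, 4.6, 6.5]
opening: 0.295
grasp_force: 80.0
```

>>> send_rows(
  targets=[0,-0.0013,0.0003,0,0,0,-1,0,-0.0026,0.0005,0,0,0,-1,0,-0.004,0.0006,0,0,0,-1,0,-0.0055,0.0007,0,0,0,-1,0,-0.007,0.0007,0,0,0,-1,0,-0.0085,0.0008,0,0,0,-1,0,-0.01,0.0008,0,0,0,-1],
)

```text
clock: 9.32
eef_pos: [554.7, 41.5, 138.1]
tcp_rot: [3.14, 0.003, -3.104]
contact_force: [-0.8, 6.9, 8.3]
opening: 0.298
grasp_force: 80.1
```

>>> send_rows(
  targets=[0,-0.0015,0.0001,0,0,0,-1,0,-0.003,0.0001,0,0,0,-1,0,-0.0045,0.0002,0,0,0,-1,0,-0.006,0.0002,0,0,0,-1,0,-0.0075,0.0003,0,0,0,-1,0,-0.009,0.0003,0,0,0,-1,0,-0.0105,0.0004,0,0,0,-1,0,-0.012,0.0004,0,0,0,-1,0,-0.0135,0.0005,0,0,0,-1,0,-0.015,0.0005,0,0,0,-1],
)

```text
clock: 10.15
eef_pos: [555.4, 26.5, 137.6]
tcp_rot: [3.14, 0.003, -3.104]
contact_force: [-1.2, 5.3, 9.5]
opening: 0.293
grasp_force: 80.1
```

>>> send_rows(
  targets=[0,-0.0015,0,0,0,0,-1,0,-0.003,0.0001,0,0,0,-1,0,-0.0045,0.0001,0,0,0,-1,0,-0.006,0.0001,0,0,0,-1,0,-0.0075,0.0001,0,0,0,-1,0,-0.009,0.0002,0,0,0,-1,0,-0.0105,0.0002,0,0,0,-1,0,-0.012,0.0002,0,0,0,-1,0,-0.0135,0.0003,0,0,0,-1,0,-0.015,0.0003,0,0,0,-1],
)

```text
clock: 10.98
eef_pos: [555.9, 11.5, 137.3]
tcp_rot: [3.14, 0.003, -3.104]
contact_force: [-0.7, 5.6, 8.2]
opening: 0.292
grasp_force: 80.1
```

>>> send_rows(
  targets=[0,-0.0015,0.0001,0,0,0,-1,0,-0.003,0.0002,0,0,0,-1,0,-0.0045,0.0002,0,0,0,-1,0,-0.006,0.0003,0,0,0,-1,0,-0.0075,0.0003,0,0,0,-1,0,-0.009,0.0004,0,0,0,-1,0,-0.0105,0.0005,0,0,0,-1,0,-0.012,0.0005,0,0,0,-1,0,-0.0135,0.0006,0,0,0,-1,0,-0.015,0.0006,0,0,0,-1,0,-0.0165,0.0007,0,0,0,-1,0,-0.018,0.0007,0,0,0,-1],
)

```text
clock: 11.98
eef_pos: [556.6, -6.4, 136.7]
tcp_rot: [3.14, 0.003, -3.104]
contact_force: [-0.8, 6.1, 9.5]
opening: 0.296
grasp_force: 80.1
```

```bash
python3 - <<'E'
from h import *
s=cams.grab_frame("side");q=r.sense();print(q["contact_force"],q["wrist_torque"])
cv2.imwrite("pics/c4.png",np.clip(cv2.resize(s["color"][140:290,230:390],None,fx=3.5,fy=3.5,interpolation=cv2.INTER_CUBIC)*1.5,0,255).astype(np.uint8))
E
```

```text
[0.4587106  5.81418177 9.71032154] [ 1.18076181  0.3083109  -0.01297938]
```

View pics/c4.png

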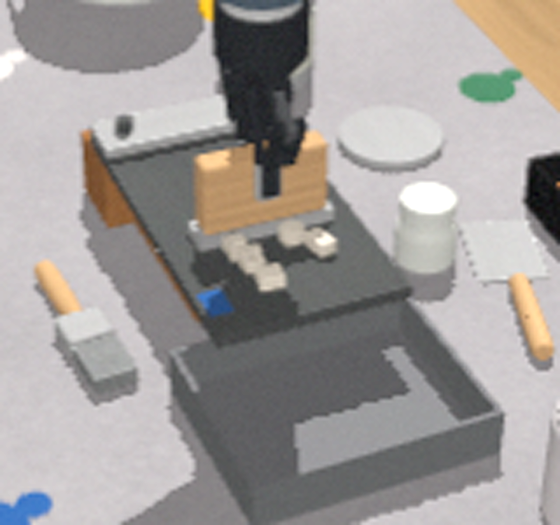

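The blade sits square on the board, with the lumps gathered in front of it at crop (235–325, 235–280). N is about 12.

>>> send_rows(
  targets=[0,-0.0015,0,0,0,0,-1,0,-0.003,0.0001,0,0,0,-1,0,-0.0045,0.0001,0,0,0,-1,0,-0.006,0.0002,0,0,0,-1,0,-0.0075,0.0002,0,0,0,-1,0,-0.009,0.0003,0,0,0,-1,0,-0.0105,0.0003,0,0,0,-1,0,-0.012,0.0003,0,0,0,-1,0,-0.0135,0.0004,0,0,0,-1,0,-0.015,0.0004,0,0,0,-1,0,-0.0165,0.0005,0,0,0,-1,0,-0.018,0.0005,0,0,0,-1],
)

```text
clock: 13.03
eef_pos: [557.2, -24.4, 136.2]
tcp_rot: [3.14, 0.003, -3.104]
contact_force: [-0.3, 5.9, 10.2]
opening: 0.296
grasp_force: 80.1
```

>>> send_rows(
  targets=[0,-0.0015,0,0,0,0,-1,0,-0.003,0.0001,0,0,0,-1,0,-0.0045,0.0001,0,0,0,-1,0,-0.006,0.0002,0,0,0,-1,0,-0.0075,0.0002,0,0,0,-1,0,-0.009,0.0003,0,0,0,-1,0,-0.0105,0.0003,0,0,0,-1,0,-0.012,0.0003,0,0,0,-1,0,-0.0135,0.0004,0,0,0,-1,0,-0.015,0.0004,0,0,0,-1,0,-0.0165,0.0005,0,0,0,-1,0,-0.018,0.0005,0,0,0,-1],
)

```text
clock: 14.03
eef_pos: [557.8, -42.4, 135.6]
tcp_rot: [3.14, 0.003, -3.104]
contact_force: [-0.7, 6.8, 9.5]
opening: 0.297
grasp_force: 80.1
```

>>> send_rows(
  targets=[0,-0.0015,0.0001,0,0,0,-1,0,-0.003,0.0001,0,0,0,-1,0,-0.0045,0.0002,0,0,0,-1,0,-0.006,0.0003,0,0,0,-1,0,-0.0075,0.0003,0,0,0,-1,0,-0.009,0.0004,0,0,0,-1,0,-0.0105,0.0005,0,0,0,-1,0,-0.012,0.0005,0,0,0,-1,0,-0.0135,0.0006,0,0,0,-1,0,-0.015,0.0007,0,0,0,-1,0,-0.0165,0.0007,0,0,0,-1,0,-0.018,0.0008,0,0,0,-1],
)

```text
clock: 15.03
eef_pos: [558.5, -60.4, 134.8]
tcp_rot: [3.14, 0.003, -3.104]
contact_force: [0.4, 6.0, 10.3]
opening: 0.292
grasp_force: 80.1
```

>>> send_rows(
  targets=[0,-0.0015,0,0,0,0,-1,0,-0.003,0.0001,0,0,0,-1,0,-0.0045,0.0001,0,0,0,-1,0,-0.006,0.0002,0,0,0,-1,0,-0.0075,0.0003,0,0,0,-1,0,-0.009,0.0003,0,0,0,-1,0,-0.0105,0.0004,0,0,0,-1,0,-0.012,0.0004,0,0,0,-1,0,-0.0135,0.0005,0,0,0,-1,0,-0.015,0.0005,0,0,0,-1,0,-0.0165,0.0006,0,0,0,-1,0,-0.018,0.0006,0,0,0,-1],
)

```text
clock: 16.03
eef_pos: [559.2, -78.5, 134.2]
tcp_rot: [3.14, 0.003, -3.104]
contact_force: [-0.2, 6.4, 9.6]
opening: 0.292
grasp_force: 80.1
```

>>> send_rows(
  targets=[0,-0.0013,0.0001,0,0,0,-1,0,-0.0026,0.0002,0,0,0,-1,0,-0.0039,0.0002,0,0,0,-1,0,-0.0052,0.0003,0,0,0,-1,0,-0.0065,0.0004,0,0,0,-1,0,-0.0078,0.0004,0,0,0,-1,0,-0.0091,0.0005,0,0,0,-1,0,-0.0104,0.0006,0,0,0,-1,0,-0.0117,0.0006,0,0,0,-1,0,-0.013,0.0007,0,0,0,-1,0,-0.0143,0.0008,0,0,0,-1,0,-0.0155,0.0008,0,0,0,-1],
)

```text
clock: 17.03
eef_pos: [559.7, -94.0, 133.4]
tcp_rot: [3.14, 0.003, -3.104]
contact_force: [0.7, 5.9, 9.7]
opening: 0.292
grasp_force: 80.2
```

>>> send_rows(
  targets=[0,-0.0013,0.0001,0,0,0,-1,0,-0.0026,0.0001,0,0,0,-1,0,-0.0039,0.0002,0,0,0,-1,0,-0.0052,0.0003,0,0,0,-1,0,-0.0065,0.0003,0,0,0,-1,0,-0.0078,0.0004,0,0,0,-1,0,-0.0091,0.0004,0,0,0,-1,0,-0.0104,0.0005,0,0,0,-1,0,-0.0117,0.0006,0,0,0,-1,0,-0.013,0.0006,0,0,0,-1,0,-0.0143,0.0007,0,0,0,-1,0,-0.0155,0.0007,0,0,0,-1],
)

```text
clock: 18.03
eef_pos: [560.3, -109.5, 132.7]
tcp_rot: [3.14, 0.003, -3.104]
contact_force: [-0.3, 6.8, 10.6]
opening: 0.294
grasp_force: 80.2
```

```bash
python3 - <<'E'
from h import *
s=cams.grab_frame("side");q=r.sense();print(q["contact_force"],q["eef_pos"])
cv2.imwrite("pics/c5.png",np.clip(cv2.resize(s["color"][160:290,240:380],None,fx=4,fy=4,interpolation=cv2.INTER_CUBIC)*1.7,0,255).astype(np.uint8))
E
```

```text
[-0.08325786  5.5186162  10.30827124] [ 560.32235289 -109.66491634  132.68129048]
```

View pics/c5.png

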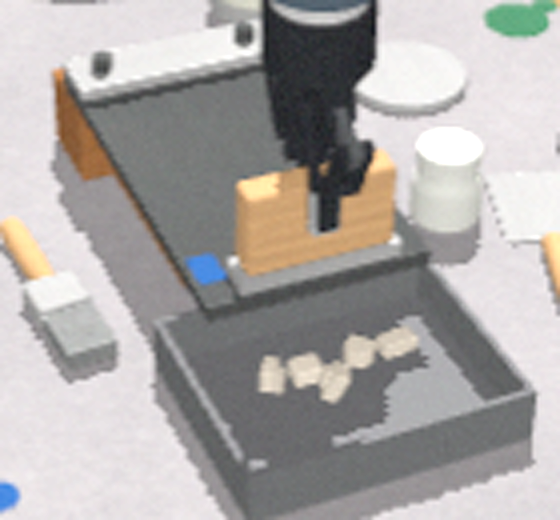

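All five lumps are in the bin, at crop (270–395, 340–385), and the blade is at the free edge with N about 12.5. I'll push a few more millimetres to make sure the edge is passed, then lift.

>>> send_rows(
  targets=[0,-0.0013,0.0001,0,0,0,-1,0,-0.0026,0.0001,0,0,0,-1,0,-0.0039,0.0002,0,0,0,-1,0,-0.005,0.0002,0,0,0,-1,0,-0.006,0.0003,0,0,0,-1,0,-0.006,0.0003,0,0,0,-1],
)

```text
clock: 18.58
eef_pos: [560.6, -115.6, 132.4]
tcp_rot: [3.14, 0.003, -3.104]
contact_force: [-0.4, 5.5, 10.1]
opening: 0.295
grasp_force: 80.1
```

>>> send_rows(
  targets=[0,0,-0.0015,0,0,0,-1,0,0,-0.0035,0,0,0,-1,0,0,-0.006,0,0,0,-1,0,0,-0.009,0,0,0,-1,0,0,-0.012,0,0,0,-1,0,0,-0.016,0,0,0,-1,0,0,-0.024,0,0,0,-1,0,0,-0.038,0,0,0,-1,0,0,-0.056,0,0,0,-1,0,0,-0.075,0,0,0,-1,0,0,-0.09,0,0,0,-1,0,0,-0.098,0,0,0,-1],
)

```text
clock: 19.58
eef_pos: [559.9, -116.6, 231.5]
tcp_rot: [-3.141, 0.002, -3.103]
contact_force: [0.3, -0.0, -1.7]
opening: 0.295
grasp_force: 78.8
```

```bash
python3 - <<'E'
from h import *
t=cams.grab_frame("top");q=r.sense();M=R.from_euler("xyz",q["tcp_rot"]).as_matrix()
print(q["contact_force"],q["eef_pos"],M.T@(np.array([482.2,376.2,230])-q["eef_pos"]))
E
```

```text
[-0.11866144  0.42743934 -0.99182824] [ 560.32351495 -116.68393441  232.2139279 ] [ 59.2884005  495.50512466   1.52146899]
```

>>> send_rows(
  targets=[0.0005,0.004,0,0,0,0,-1,0.0017,0.014,0,0,0,0,-1,0.0036,0.03,0,0,0,0,-1,0.006,0.05,0,0,0,0,-1,0.0089,0.074,0,0,0,0,-1,0.012,0.1,0,0,0,0,-1,0.0151,0.126,0,0,0,0,-1,0.0182,0.152,0,0,0,0,-1,0.0213,0.178,0,0,0,0,-1,0.0244,0.204,0,0,0,0,-1,0.0275,0.23,0,0,0,0,-1,0.0306,0.256,0,0,0,0,-1],
)

```text
clock: 20.63
eef_pos: [517.3, 140.0, 227.9]
tcp_rot: [-3.141, -0.002, -3.103]
contact_force: [1.2, 0.0, -3.1]
opening: 0.293
grasp_force: 78.8
```

>>> send_rows(
  targets=[0.003,0.025,0,0,0,0.01,-1,0.006,0.05,0,0,0,0.04,-1,0.009,0.075,0,0,0,0.08,-1,0.012,0.1,0,0,0,0.13,-1,0.015,0.125,0,0,0,0.18,-1,0.018,0.15,0,0,0,0.23,-1,0.0209,0.174,0,0,0,0.275,-1,0.0236,0.197,0,0,0,0.31,-1,0.0259,0.216,0,0,0,0.34,-1,0.0276,0.23,0,0,0,0.357,-1,0.0285,0.2375,0,0,0,0.366,-1,0.0287,0.2395,0,0,0,0.368,-1],
)

```text
clock: 21.63
eef_pos: [479.8, 377.6, 228.0]
tcp_rot: [-3.14, -0.001, 2.813]
contact_force: [0.5, -0.2, -2.5]
opening: 0.292
grasp_force: 78.7
```

>>> send_rows(
  targets=[0,0,0,0,0,0,-1,0,0,0.006,0,0,0,-1,0,0,0.02,0,0,0,-1,0,0,0.04,0,0,0,-1,0,0,0.065,0,0,0,-1,0,0,0.09,0,0,0,-1,0,0,0.113,0,0,0,-1,0,0,0.133,0,0,0,-1,0,0,0.148,0,0,0,-1,0,0,0.158,0,0,0,-1,0,0,0.163,0,0,0,-1,0,0,0.164,0,0,0,-1],
)

```text
clock: 22.63
eef_pos: [480.9, 375.7, 64.4]
tcp_rot: [-3.14, -0.001, 2.811]
contact_force: [-1.0, 0.3, -1.8]
opening: 0.297
grasp_force: 78.8
```

>>> send_rows(
  targets=[0,0,0,0,0,0,-1,0,0,0,0,0,0,-1],
)

```text
clock: 22.8
eef_pos: [481.7, 376.8, 66.2]
tcp_rot: [3.14, 0.001, 2.812]
contact_force: [-0.2, 0.5, -2.0]
opening: 0.295
grasp_force: 78.8
```

>>> send_rows(
  targets=[0,0,0.002,0,0,0,-1,0,0,0.004,0,0,0,-1,0,0,0.0055,0,0,0,-1,0,0,0.0065,0,0,0,-1,0,0,0.0065,0,0,0,-1],
)

```text
clock: 23.22
eef_pos: [481.1, 376.6, 58.8]
tcp_rot: [3.141, 0.0, 2.812]
contact_force: [0.3, -0.2, -3.4]
opening: 0.297
grasp_force: 78.9
```

>>> send_rows(
  targets=[0,0,0.0004,0,0,0,-1,0,0,0.0008,0,0,0,-1,0,0,0.0008,0,0,0,-1],
)

```text
clock: 23.47
eef_pos: [481.1, 376.6, 58.6]
tcp_rot: [3.142, -0.0, 2.812]
contact_force: [-2.6, -0.3, 5.3]
opening: 0.3
grasp_force: 79.8
```

Standing on the bench. I'll open the fingers and retreat.

>>> send_rows(
  targets=[0,0,0,0,0,0,0,0,0,0,0,0,0,0.5,0,0,0,0,0,0,1,0,0,0,0,0,0,1,0,0,0,0,0,0,1,0,0,0,0,0,0,1,0,0,0,0,0,0,1,0,0,0,0,0,0,1],
)

```text
clock: 24.13
eef_pos: [481.1, 376.5, 57.9]
tcp_rot: [-3.142, -0.0, 2.812]
contact_force: [0.4, -0.3, -0.2]
opening: 1.002
grasp_force: 0.0
```

>>> send_rows(
  targets=[0,0,-0.004,0,0,0,1,0,0,-0.014,0,0,0,1,0,0,-0.03,0,0,0,1,0,0,-0.05,0,0,0,1,0,0,-0.075,0,0,0,1,0,0,-0.1,0,0,0,1,0,0,-0.125,0,0,0,1,0,0,-0.148,0,0,0,1,0,0,-0.165,0,0,0,1,0,0,-0.175,0,0,0,1,0,0,-0.18,0,0,0,1,0,0,-0.18,0,0,0,1],
)

```text
clock: 25.13
eef_pos: [481.4, 376.8, 239.2]
tcp_rot: [3.14, 0.001, 2.812]
contact_force: [-0.9, 0.4, -0.1]
opening: 1.002
grasp_force: 0.0
```

```bash
python3 - <<'E'
from h import *
s=cams.grab_frame("side");q=r.sense();print(q["contact_force"],q["eef_pos"],q["clock"])
cv2.imwrite("pics/c6.png",np.clip(cv2.resize(s["color"][90:290,190:390],None,fx=2.9,fy=2.9,interpolation=cv2.INTER_CUBIC)*1.5,0,255).astype(np.uint8))
E
```

```text
[-0.53238173 -0.22838412 -0.00841611] [480.99422001 376.45116047 237.96804582] 25.1833
```

View pics/c6.png

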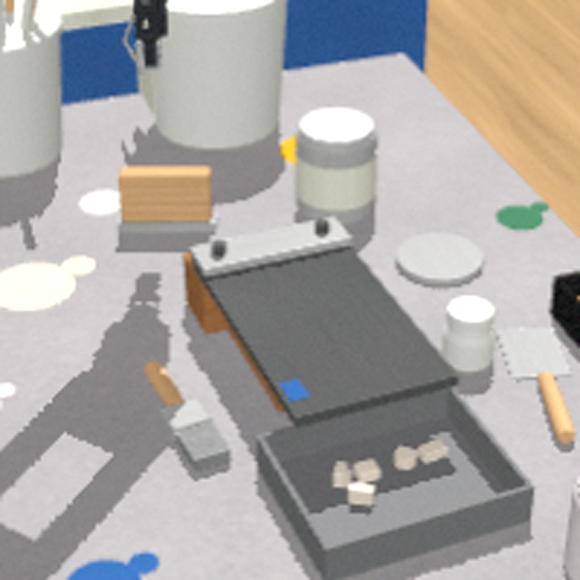

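The scraper stands upright at crop (165,205). The board is clear, the five lumps are in the bin at (340–435, 450–495), and nothing else has moved. Handing in.

```bash
python3 -c "
from rig import r
print(r.sign_off())"
```

```text
the job is handed in; nothing more can be done
None
```

All five lumps are in the bin, the blade force read about 9–12.5 N at the checks through the stroke (under once a second), and the scraper is standing upright on the bench, released, at 25 s; the job is handed in, with no verdict returned.

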